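# Fit the tilt-in front panel of a cutlery box

### The arm

A 7-joint arm with a two-finger parallel gripper is mounted at the origin on the work surface. World frame = base frame: x ahead of the robot, y to its left, z up, the work surface at z = 0. Lengths are in mm, angles in rad, forces in N, time in s.
With the tool pointing down it reaches from about 400 to 925 mm from the base axis. Payload 4.1 kg.
Tool frame: the origin (TCP) lies on the centre line of the jaws, within the pads' length; the fingertips stand 17 mm ahead of it and the grasp point (between the pads) lies 2 mm behind it; z points along the fingers, y is the line along which they close (so a half turn about z gives the same grasp; the last joint's range is limited). The gripper opens to 85 mm and grips with 20 to 120 N. Pads are 22 mm wide; open, the fingers measure 114 mm over their backs; the gripper's body (76 mm by 85 mm) begins 54 mm behind the grasp point. The pads swing forward as they close: fully open they stand 13 mm farther back than shut.
Start: joints at [1.048, 0.398, 0.045, 1.537, -0.019, 1.207, -0.051], TCP at [267.337, -592.513, 248.347] pointing down, gripper open.
Joint ranges: [-2.82, 2.82], [-0.49, 2.23], [-1.37, 1.46], [0, 2.46], [-1.36, 4.5], [0.23, 2], [-2.94, 2.94]. Speed limits (rad/s): [2.57, 2.57, 3.14, 3.14, 3.14, 3.14, 3.14].

### API

Orientations are given as a 3x3 rotation matrix whose columns are the frame's x, y, z axes.
In Python, from rig import status, capture, get_calibration, job, spotter gives the robot as it stands.
- The arm moves only by the tool move_arm, never from a script. Its argument "commands" is a list that holds one entry, the list of rows, each a list of 6 numbers: the shift along the tool's x, y, z in mm, then the turn, a rotation vector about the tool's x, y, z in degrees. In form: [[[tx, ty, tz, wx, wy, wz], ...]]. A call has 1 to 10 rows; each row is the pose to reach, as a shift and turn from the pose commanded when the call began, along the tool's axes at that moment; what a row does not reach only later rows make up. A row lasts 1/8 s, in which the tool goes at most 62.5 mm and 10.7 degrees, less where a joint would pass 70% of its speed; a pose out of reach is approached as far as the arm can. A call with a gripper value outside its range is refused whole. "fingers" is the closure, from 0 (fully open) to 1 (shut), set as the call begins (left out, the last holds). The fingers move at their own pace and stop on an object; the grip force is fixed at half the most. Time passes only in rows, so rows that repeat a pose let the fingers close. It gives the time, the measured TCP pose, the force, the opening and the grip force at its end, in the units of the state.
- status.get_state(): the state, without advancing time (a new reading comes with each control period).
- capture(name): name is "side" or "top" or "wrist"; returns (picture, depth): 384x512x3 uint8, red, green, blue; 384x512 float32, mm along the optical axis (not along the pixel's ray), 0 where there is no reading.
- get_calibration(name): a dict with "mtx" (3x3 intrinsics, pixels), "D" ([k1, k2, p1, p2, k3] as OpenCV has them; the pictures are not rectified), "extrinsics" (4x4, takes a point from camera to world coordinates); the wrist camera has in their place "tool_from_camera" (4x4, takes a point from camera to tool coordinates, whose origin is the TCP and whose axes are the flange's). Camera axes: x right, y down, z forward; pixel columns grow to the right and rows downward; lengths in mm; the calibration is good to about 2 mm. A picture is of the moment at which its call begins: read the wrist's pose just before it. get_calibration takes no time and is no camera call.
- job.close_job(): hands the job in; it is judged then, once.
Trained networks look in the newest picture that a camera, given by its name, has taken for a name from the list of things; names that differ only in an ending like _2 or _b are one class to them, and where a whole thing is asked for, a point or a joint stands for the part that bears it (a point fixed in the world has none). Each returns a list of dicts, best first, with "confidence" (0 to 1); they miss things now and then, are a little off and sometimes report something else, mostly with a low value. They report only what shows in the picture. A call takes as long as a camera call.
- spotter.look_for(camera, name): "rect" ([centre column, centre row, width, height] in pixels, round what is visible of it).
- spotter.silhouettes(camera, name): "pixels" (384x512 bool, what is visible of it) and "rect" ([centre column, centre row, width, height] in pixels, round what is visible of it).
The state is a dict: "time_s": time; "qpos": joint angles; "qvel": joint speeds; "joint_efforts": joint torques, N m; "tool_pos": TCP position; "eef_rot": TCP orientation; "ft_force": force on the tool from outside, world axes, zero at the start; "moment": the same for the moment, N m; "opening": opening from 0.0 (shut) to 1.0 (fully open); "grip_force": force on a finger pad.
Only numpy, scipy, OpenCV 4.12 (cv2) and the standard library are available. Lean on these libraries where they do the work, as an engineer would, in place of code of your own. Each camera call takes 0.05 s, during which the arm holds its last target. There are 200 camera calls.

### The job

Fit the loose grey front panel to the open-fronted cutlery box. Lift it by its rib, lay it on the steel sloping rest with the rib up and let go, then take it again by its upper edge; lean it outwards to set its lower edge down into the channel at the box's front, and swing it up and back under the two ears until it rests against the front edges of the side walls, rib outside. Leave it there and do not disturb the lids, the tray of spoons or the bowl.

Things in the scene. Friction and masses are not known exactly. Their poses are not given: they have to be found in the camera images.
- panel_center (a point): Centre of the loose grey plastic panel: plate 110 mm (its x, height) by 150 mm (its y, width) by 8 mm (its z), about 0.18 kg, starting flat on the counter, rib up (+z). In the middle of its +z face stands a grab rib, 14 mm thick (along x), 70 mm long (along y), its top 28 mm from this centre. Symmetrical: either 150 mm edge may be the lower one.
- panel_rib (a point): Middle of the panel's rib, 16 mm out from panel_center along the panel's +z; same axes.
- rest: Fixed dark steel sloping rest, 150 mm wide (y). Origin on the counter under it, z up. Its slope falls towards its +x at 45 degrees to a toe that stops the panel. Corner of slope and toe: x = 45, z = 30 mm. The slope runs 68 mm up from there, so that the panel's upper 42 mm stand free; the toe stands 14 mm out from the slope.
- rest_home (a point): Where panel_center lies when the panel lies home on the rest, rib up and towards the rest's +x: x = 9, y = 0, z = 72 mm in the rest's frame. Axes are the rest's.
- box: Fixed grey cutlery box, 170 mm wide (y), open at its front (+x), from x = -157 to 23 mm. Origin on the counter, mid-width, below the back of the channel; z up. The front edges of its side walls (at y = +-70 mm) rise from x = 0 at the channel's back and slant back 8 degrees. Rims and back wall reach z = 127 mm; inside it only spoons, below 30 mm.
- channel (a point): Middle of the channel's floor, at x = 7, y = 0, z = 6 mm of the box; axes are the box's. The channel is 14 mm wide (x) and 160 mm long between cheeks 20 mm high. Behind it lies the inner floor, 10 mm higher; before it a lip, 10 mm high, from which a guide flares outward at 45 degrees to 15 mm forward and 17 mm up of this point.
- ears (a point): Midway between the undersides of the box's two ears, at x = -2 (their front ends), z = 122 mm of the box. They jut from the side walls' tops at y = 63 to 77 mm either side, 5 mm thick, 6 mm above the upper edge of the seated panel: it cannot drop in from above, but goes in leaning 5 to 15 degrees outward.
- box_home (a point): Where panel_center is when the panel is home in the box, leaning on the side walls, tilted 8 degrees back from vertical, rib outside (+x): x = -4, y = 0, z = 61 mm of the box. Axes are the box's.
- lids: Bystander: stack of three flat black plastic lids, 130 x 170 x 30 mm, origin under its centre.
- tray: Bystander: shallow open grey tray with spoons, 130 x 180 x 40 mm, origin under its centre.
- bowl: Bystander: white bowl, 110 mm across, 45 mm high, origin under its centre.

How it is judged (in metres and radians):
On the way, in this order (a step that is already met when the one before it is completed fails the run):
1. the panel lies on the sloping rest, rib up, released (x of panel_center in the frame of rest between -0.003 and 0.021 m and y of panel_center in the frame of rest between -0.03 and 0.03 m and z of panel_center in the frame of rest between 0.06 and 0.084 m and angle between panel_center's own z axis and vertical between 0.6 and 0.97 rad and contact force between panel and the fingers below 0.1 N), for 0.2 s.
2. the panel's lower edge is down in the channel of the box while the panel still leans outward (x of panel_center in the frame of box between 0.007 and 0.04 m and y of panel_center in the frame of box between -0.012 and 0.012 m and z of panel_center in the frame of box between 0.05 and 0.068 m and angle between the y axis of panel_center and the y axis of box, either way round below 0.15 rad and angle between the z axis of panel_center and the x axis of box, either way round below 0.55 rad), for 0.1 s.
At the end, for the whole second after the job is handed in: The panel stands at rest in the box's channel, under the ears and leaning back on the side walls' front edges: centre within about 6 mm of home along the box's x, 10 mm sideways and 5 mm in height, within 15 degrees of vertical, rib outside (x of panel_center in the frame of box between -0.01 and 0.002 m and y of panel_center in the frame of box between -0.01 and 0.01 m and z of panel_center in the frame of box between 0.056 and 0.065 m and angle between the y axis of panel_center and the y axis of box, either way round below 0.1 rad and angle between the z axis of panel_center and the x axis of box, either way round below 0.26 rad and x of panel_rib in the frame of box above 0.004 m and linear speed of panel below 0.01 m/s and angular speed of panel below 0.1 rad/s); the robot touches nothing.
It fails at once if the lids are moved more than 30 mm (distance of lids from where it was at the start of the episode above 0.03 m).
It fails at once if the tray is moved more than 30 mm (distance of tray from where it was at the start of the episode above 0.03 m).
It fails at once if the bowl is moved more than 30 mm (distance of bowl from where it was at the start of the episode above 0.03 m).
It also fails if it takes over 61 s, if anything falls off the work surface, if the arm or the gripper's body presses on something with over 40 N, if the wrist force passes 120 N, or if a joint passes its speed limit or range.

## Working session

There is one attempt and no reset: what is moved stays moved. The work goes in short steps, Python scripts to look and compute and a tool call to move; the robot and the scene stay as the last step left them, time stands still between calls to the robot, and variables do not carry over. Pictures are saved under pics/ and viewed, at most 10 in all, crops included, and the job is handed in when it is done.

Besides the shell and the picture viewer there is one more tool, called as name([rows], argument=value, ...), one row to a line, values as JSON. move_arm: Moves the arm, as the interface text tells. Its arguments: {"type":"object","properties":{"commands":{"type":"array","items":{"type":"array","items":{"type":"array","items":{"type":"number"}}}},"fingers":{"type":"number"}},"required":["commands"]}

```bash
mkdir -p pics; ls; cat > h.py <<'E'
import numpy as np, cv2
from rig import status, capture, get_calibration, job, spotter
def ext(cam):
    c=get_calibration(cam)
    if 'extrinsics' in c: return c, np.array(c['extrinsics'])
    s=status.get_state(); T=np.eye(4); T[:3,:3]=s['eef_rot']; T[:3,3]=s['tool_pos']
    return c, T@np.array(c['tool_from_camera'])
def cloud(cam):
    c,T=ext(cam); img,d=capture(cam)
    h,w=d.shape; u,v=np.meshgrid(np.arange(w),np.arange(h))
    p=cv2.undistortPoints(np.stack([u,v],-1).reshape(-1,1,2).astype(np.float64),np.array(c['mtx']),np.array(c['D'])).reshape(h,w,2)
    P=np.dstack([p[...,0]*d,p[...,1]*d,d])@T[:3,:3].T+T[:3,3]
    P[d==0]=np.nan
    return img,P
def save(n,img): cv2.imwrite('pics/'+n+'.png',cv2.cvtColor(img,cv2.COLOR_RGB2BGR))
E
python3 - <<'E'
from h import *
np.set_printoptions(precision=1,suppress=True)
ims=[]
for c in ('side','top'):
    img,P=cloud(c); np.savez(f'{c}.npz',img=img,P=P); ims.append(img)
    for n in ['panel_center','rest','box','lids','tray','bowl']:
        for r in spotter.silhouettes(c,n)[:2]:
            Q=P[r['pixels']];Q=Q[~np.isnan(Q[:,0])]
            print(c,n,round(r['confidence'],2),np.array(r['rect']),np.median(Q,0),Q.min(0),Q.max(0))
save('a_side',ims[0]);save('a_top',ims[1])
s=status.get_state();print(s['eef_rot'],s['time_s'],get_calibration('wrist'))
E
```

```text
pics
side panel_center 0.98 [301.5 175.9  48.8  32.9] [ 537.  -267.     7.7] [ 465.2 -388.7   -2.1] [ 606.7 -199.    34.5]
side rest 0.58 [284.9 228.2  37.8  64.9] [572.4  44.1  36.9] [522.5 -69.   -1.8] [619.6 207.6 126.1]
side box 0.7 [317.8 317.4 128.4 128.9] [497.2 305.4  62.4] [371.8  71.2  -3.3] [613.1 397.7 128.7]
side lids 0.89 [195.6 230.6  58.   53.5] [781.3  50.7  28.5] [ 708.1 -109.4   -3.5] [874.3 117.   32.5]
side tray 0.74 [317.6 318.  129.9 132. ] [497.  306.8  62.6] [368.   67.5  -3.3] [613.3 397.7 128.7]
side tray 0.62 [201.9 331.3 100.9 105.4] [706.1 307.    8.8] [630.3 166.9  -4.4] [789.9 395.6  42.4]
side bowl 0.88 [248.1 158.7  32.5  24.7] [ 700.3 -346.8   30.4] [ 646.1 -460.7   -1.6] [ 758.1 -266.1   47.7]
side bowl 0.6 [301.7 171.5  46.8  28.2] [ 536.7 -267.5    7.9] [ 466.5 -363.1   -0.9] [ 603.8 -199.9   34.5]
top panel_center 0.65 [366.7 255.3  66.4  58.2] [ 537.4 -284.5    8. ] [ 465.4 -371.8   -3.4] [ 608.9 -200.1   37.6]
top panel_center 0.28 [144.6 179.8  74.1  54.5] [705.5 302.1   7.2] [633.7 205.3  -3.9] [774.2 392.7  47.7]
top rest 0.79 [250.9 235.6 
[... 378 characters left out ...]
ay 0.89 [145.3 181.4  76.   58.3] [706.  303.3   7.2] [633.6 205.3  -3.9] [778.5 408.1  47.7]
top bowl 0.73 [366.1 251.9  68.   53.6] [ 537.5 -284.6    8. ] [ 468.  -371.8   -5.6] [ 606.3 -201.1   37.6]
top bowl 0.65 [380.8 189.8  39.8  42.3] [ 704.  -328.5   20.4] [ 647.6 -385.4   -5.3] [ 760.3 -268.4   51.5]
[[ 0.9  0.4  0. ]
 [ 0.4 -0.9 -0. ]
 [ 0.   0.  -1. ]] 0.7 {'mtx': array([[298.4,   0. , 259.8],
       [  0. , 298.4, 192.5],
       [  0. ,   0. ,   1. ]]), 'D': array([-0.1,  0. ,  0. ,  0. ,  0. ]), 'tool_from_camera': array([[  -0. ,   -0.9,   -0.3,   84.6],
       [   1. ,   -0. ,   -0. ,    1.3],
       [   0. ,   -0.3,    0.9, -124.9],
       [   0. ,    0. ,    0. ,    1. ]])}
```

```bash
python3 - <<'E'
import numpy as np,cv2
a=cv2.imread('pics/a_side.png');b=cv2.imread('pics/a_top.png')
cv2.imwrite('pics/ab.png',np.vstack([cv2.resize(a[110:384,140:400],(780,822))[:, :],])[:600] if 0 else np.hstack([cv2.resize(a[130:384,140:400],(400,391)),cv2.resize(b[100:350,80:440],(400,278)).__class__ and cv2.copyMakeBorder(cv2.resize(b[100:350,80:440],(400,278)),0,113,0,0,0)]))
E
```

```text
(no output)
```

View pics/ab.png

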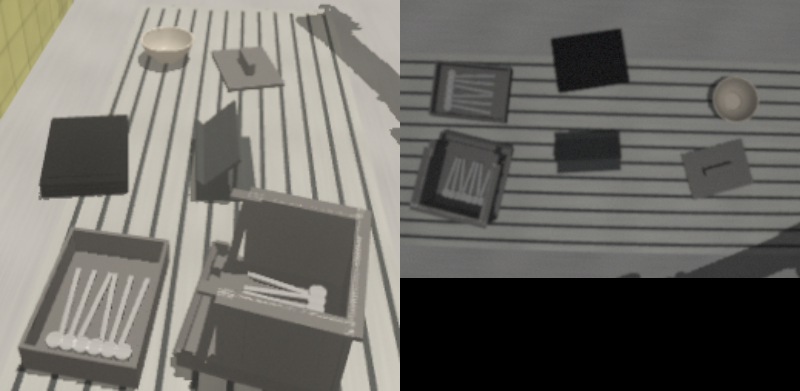

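```bash
python3 - <<'E'
import numpy as np,cv2
np.set_printoptions(precision=3,suppress=True)
A=[np.load(c+'.npz')['P'].reshape(-1,3) for c in('side','top')]
t=A[1]
def box(P,lo,hi):
    return P[np.all((P>lo)&(P<hi),1)]
for nm,P in(('side',A[0]),('top',A[1])):
  pl=box(P,[455,-400,5],[620,-185,12]); rb=box(P,[455,-400,22],[620,-185,33])
  for n,q in(('plate',pl),('rib',rb)): print(nm,n,len(q),cv2.minAreaRect(q[:,:2].astype(np.float32)),q.mean(0))
  q=box(P,[500,-80,25],[640,110,100]); print('rest',len(q),cv2.minAreaRect(q[:,:2].astype(np.float32)))
  q2=box(P,[500,-80,40],[640,110,72]); M=np.c_[q2[:,:2],np.ones(len(q2))]; print('slope',np.linalg.lstsq(M,q2[:,2],rcond=None)[0])
  q=box(P,[370,180,115],[640,440,140]); print('boxrim',len(q),cv2.minAreaRect(q[:,:2].astype(np.float32)),q.mean(0))
  q=box(P,[370,180,10],[640,440,140]); print('boxall',len(q),cv2.minAreaRect(q[:,:2].astype(np.float32)))
E
```

```text
side plate 784 ((529.8735961914062, -288.6446838378906), (124.92791748046875, 153.42930603027344), 15.830679893493652) [ 537.417 -276.818    7.782]
side rib 74 ((537.1544189453125, -288.22833251953125), (15.889269828796387, 76.97081756591797), 16.700868606567383) [ 535.897 -279.574   29.608]
rest 1255 ((581.4739990234375, 21.082748413085938), (64.3449478149414, 154.1976776123047), 4.595187187194824)
slope [ -0.781  -0.082 506.344]
boxrim 3193 ((493.679931640625, 298.35845947265625), (175.51490783691406, 159.06036376953125), 78.13552856445312) [479.053 316.03  125.107]
boxall 11843 ((532.5980224609375, 291.08880615234375), (174.93780517578125, 238.30862426757812), 78.9858169555664)
top plate 1938 ((536.9370727539062, -292.8273620605469), (163.1020050048828, 209.985107421875), 1.292366623878479) [ 536.516 -286.59     8.043]
top rib 101 ((538.0723876953125, -287.4810485839844), (14.153571128845215, 71.08224487304688), 16.2023868560791) [ 538.015 -286.168   30.252]
rest 1516 ((584.2218017578125, 19.923011779785156), (65.2524642944336, 150.44981384277344), 4.343506813049316)
slope [ -0.701  -0.056 462.105]
boxrim 1522 ((493.27105712890625, 298.1557922363281), (174.56996154785156, 159.12594604492188), 78.36125946044922) [475.417 301.984 126.32 ]
boxall 5350 ((531.2351684570312, 282.0618896484375), (190.35325622558594, 239.91375732421875), 78.19052124023438)
```

The panel lies lower right in the top view (rib about (718,165)), the rest is in the middle (587,150) with its slope falling towards +x, and the box is lower left (460,180) with its open front towards +x. The side view agrees, and lids, tray and bowl are well clear. Next I go above the rib.

```bash
cat >> h.py <<'E'
from scipy.spatial.transform import Rotation as Ro
def frame(zdir,xdir):
    z=np.array(zdir,float);z/=np.linalg.norm(z);x=np.array(xdir,float);x-=z*(x@z);x/=np.linalg.norm(x)
    return np.c_[x,np.cross(z,x),z]
def goto(p,R,label=''):
    s=status.get_state();R0=np.array(s['eef_rot'])
    t=R0.T@(np.array(p)-np.array(s['tool_pos']));w=Ro.from_matrix(R0.T@R).as_rotvec(degrees=True)
    print(label,'row',np.round(np.r_[t,w],1).tolist(),'n',round(max(np.linalg.norm(t)/62.5,np.linalg.norm(w)/10.7),1))
def yaw(d): d=np.radians(d);return np.array([np.cos(d),np.sin(d),0])
E
python3 - <<'E'
from h import *
goto([538,-287,130],frame([0,0,-1],yaw(106.2)))
# rest & box refinement from top cloud
P=np.load('top.npz')['P'].reshape(-1,3)
q=P[np.all((P>[505,-60,45])&(P<[640,100,75]),1)]
for it in range(8):
    M=np.c_[q[:,:2],np.ones(len(q))];c=np.linalg.lstsq(M,q[:,2],rcond=None)[0];r=q[:,2]-M@c
    k=abs(r)<max(3,1.5*np.median(abs(r)));q=q[k]
print('slope',c,len(q),q[:,1].min(),q[:,1].max())
E
```

```text
row [372.4, -167.2, 118.4, 0.0, 0.0, -81.9] n 7.7
slope [-9.17978113e-01 -7.23150645e-02  5.87242850e+02] 567 -56.32021339289322 94.20335716208808
```

move_arm([
  [[372, -167, 118, 0, 0, -82], [372, -167, 118, 0, 0, -82], [372, -167, 118, 0, 0, -82], [372, -167, 118, 0, 0, -82], [372, -167, 118, 0, 0, -82], [372, -167, 118, 0, 0, -82], [372, -167, 118, 0, 0, -82], [372, -167, 118, 0, 0, -82], [372, -167, 118, 0, 0, -82], [372, -167, 118, 0, 0, -82]],
], fingers=0.4)

```text
time_s: 1.95
tool_pos: [537.2, -288.5, 130.5]
eef_rot: [[-0.277, 0.961, -0.0], [0.961, 0.277, -0.001], [-0.001, -0.0, -1.0]]
ft_force: [0.7, 0.3, -0.1]
opening: 0.602
grip_force: 0.0
```

```bash
python3 - <<'E'
from h import *
img,P=cloud('wrist');save('w1',img);q=P.reshape(-1,3)
r=q[np.all((q>[490,-345,20])&(q<[590,-230,36]),1)]
print(len(r),cv2.minAreaRect(r[:,:2].astype(np.float32)),np.percentile(r[:,2],95),np.nanmin(q,0),np.nanmax(q,0))
E
```

```text
1473 ((539.9053344726562, -287.3174743652344), (13.7590970993042, 69.74517059326172), 15.881900787353516) 32.18103584988556 [ 280.47433164 -647.63375861   -3.98825777] [929.76530945 -81.14811175 206.37066079]
```

View pics/w1.png

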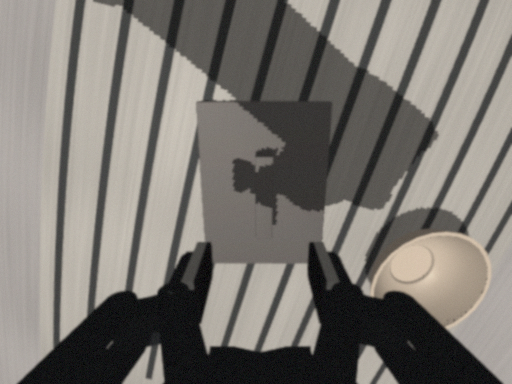

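The panel is centred below the hand (rib about (264,195), upright) and the fingers straddle it; the rib measures (540,-287), yaw 15.9°. I go down and close.

move_arm([
  [[0.5, 2.6, 50, 0, 0, 0], [0.5, 2.6, 90, 0, 0, 0], [0.5, 2.6, 103, 0, 0, 0], [0.5, 2.6, 103, 0, 0, 0], [0.5, 2.6, 103, 0, 0, 0]],
])

```text
time_s: 2.62
tool_pos: [541.5, -286.9, 29.2]
eef_rot: [[-0.28, 0.96, 0.003], [0.96, 0.28, -0.002], [-0.002, 0.003, -1.0]]
ft_force: [0.1, 0.7, -0.3]
opening: 0.602
grip_force: 0.0
```

move_arm([
  [[0, 0, 0, 0, 0, 0], [0, 0, 0, 0, 0, 0], [0, 0, 0, 0, 0, 0], [0, 0, 0, 0, 0, 0], [0, 0, 0, 0, 0, 0], [0, 0, 0, 0, 0, 0]],
], fingers=1)

```text
time_s: 3.38
tool_pos: [540.9, -286.5, 28.5]
eef_rot: [[-0.28, 0.96, 0.001], [0.96, 0.28, -0.001], [-0.001, 0.001, -1.0]]
ft_force: [0.1, 0.6, 5.3]
opening: 0.146
grip_force: 62.1
```

move_arm([
  [[0, 0, -30, 0, 0, 0], [0, 0, -90, 0, 0, 0], [0, 0, -150, 0, 0, 0], [0, 0, -200, 0, 0, 0], [0, 0, -200, 0, 0, 0]],
])

```text
time_s: 4.0
tool_pos: [542.5, -286.9, 231.9]
eef_rot: [[-0.28, 0.96, 0.008], [0.96, 0.28, -0.004], [-0.006, 0.007, -1.0]]
ft_force: [1.3, 0.2, -2.0]
opening: 0.15
grip_force: 61.1
```

```bash
python3 - <<'E'
from h import *
for c in ('top','side'):
  P=np.load(c+'.npz')['P'].reshape(-1,3)
  ex=yaw(4.5);ey=yaw(94.5)
  q=P[np.all((P>[505,-65,12])&(P<[645,110,100]),1)]
  X=q@ex;Y=q@ey
  print(c,'Y',np.percentile(Y,[0.5,99.5]))
  for z in range(20,85,6):
    m=(abs(q[:,2]-z)<3);print(z,m.sum(),np.round(np.percentile(X[m],[2,50,98]),1) if m.sum()>5 else '')
E
```

```text
top Y [-100.21034664   48.44218665]
20 1 
26 40 [600.4 603.4 606.7]
32 199 [596.  603.6 614.9]
38 288 [590.2 607.5 616.1]
44 168 [583.9 589.7 613.8]
50 134 [577.7 582.9 588.2]
56 134 [572.  576.9 582.1]
62 144 [564.9 571.  578. ]
68 157 [556.  564.6 570.8]
74 186 [551.5 557.7 565.5]
80 66 [551.8 554.7 558.6]
side Y [-100.1044354    51.21237051]
20 4 
26 18 [553.  600.  604.4]
32 199 [557.8 601.3 606.7]
38 261 [587.  606.1 613.6]
44 111 [554.4 586.2 590.6]
50 130 [555.4 580.2 584.3]
56 113 [566.6 574.3 577.7]
62 118 [564.2 568.4 572.4]
68 122 [557.9 562.3 566.2]
74 157 [549.5 555.4 559.9]
80 27 [551.2 553.2 555.3]
```

```bash
cat >> h.py <<'E'
RX=yaw(4.5);RY=yaw(94.5);Z=np.array([0,0,1.]);N=(RX+Z)/2**.5;U=(-RX+Z)/2**.5
HOME=566*RX-25.5*RY+72*Z
E
python3 - <<'E'
from h import *
print(HOME)
goto(HOME+N*110+U*4,frame(-N,RY))
E
```

```text
[566.25591783  18.98645617  72.        ]
 row [272.2, 181.4, 78.8, 45.2, 4.9, 11.0] n 5.4
```

move_arm([
  [[272, 181, 79, 45.2, 4.9, 11], [272, 181, 79, 45.2, 4.9, 11], [272, 181, 79, 45.2, 4.9, 11], [272, 181, 79, 45.2, 4.9, 11], [272, 181, 79, 45.2, 4.9, 11], [272, 181, 79, 45.2, 4.9, 11], [272, 181, 79, 45.2, 4.9, 11], [272, 181, 79, 45.2, 4.9, 11], [272, 181, 79, 45.2, 4.9, 11]],
])

```text
time_s: 5.12
tool_pos: [637.7, 23.0, 149.4]
eef_rot: [[-0.076, 0.701, -0.709], [0.997, 0.055, -0.052], [0.003, -0.711, -0.703]]
ft_force: [-0.3, 0.5, -3.0]
opening: 0.146
grip_force: 61.1
```

```bash
python3 - <<'E'
from h import *
s=status.get_state();print(np.round(s['qpos'],2),s['grip_force'])
goto(HOME+N*30+U*5,frame(-N,RY),'pre')
img,P=cloud('side');save('s2',cv2.resize(img[90:300,180:400],(660,630))[:600])
img,P=cloud('wrist');
q=P.reshape(-1,3);d=q-HOME
# plate points: distance along N and U
c=np.c_[d@RX,d@RY,d@N,d@U]
Tp=np.array(status.get_state()['tool_pos'])-HOME
print('tcp N,U,Y',Tp@N,Tp@U,Tp@RY)
m=(abs(c[:,2]-(Tp@N-20.5))<5)&(abs(c[:,3])<80)&(abs(c[:,1])<100)
k=c[m];print(len(k),np.percentile(k[:,2],[5,50,95]),np.percentile(k[:,3],[1,99]),np.percentile(k[:,1],[1,99]))
E
```

```text
[ 0.05  0.96 -0.31  1.01  0.15  1.98 -0.16] 61.05866074562073
pre row [1.4, -0.5, 75.3, -0.3, -0.2, 0.0] n 1.2
tcp N,U,Y 105.25455699691014 4.04239816830266 -0.8075214290575626
32188 [83.80589378 84.92885892 86.05779473] [-50.06378937  57.13005532] [-69.36799895  72.33773881]
```

View pics/s2.png

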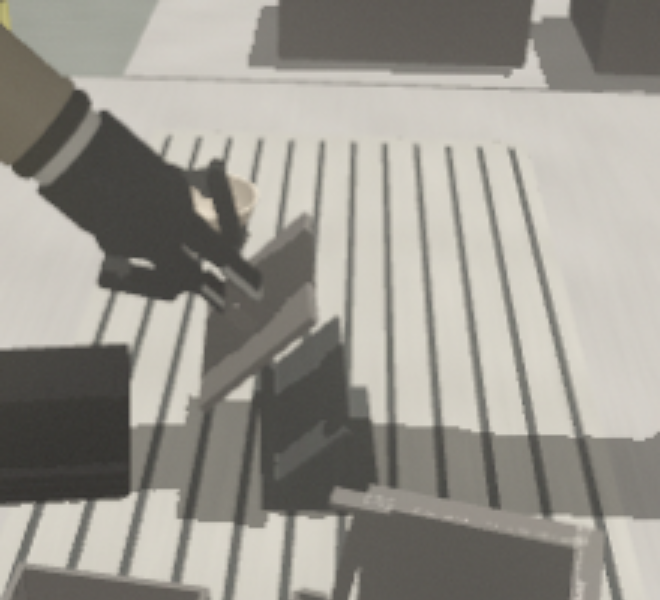

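The panel is held parallel to and above the slope (plate about (260,310), rest about (310,410) in the crop). Joint 6 is close to its limit, so I take 3° off the tilt while lowering.

move_arm([
  [[1, 0, 30, -3, 0, 0], [1, 0, 60, -3, 0, 0], [1, 0, 73, -3, 0, 0], [1, 0, 73, -3, 0, 0], [1, 0, 73, -3, 0, 0]],
])

```text
time_s: 5.85
tool_pos: [586.8, 22.9, 97.7]
eef_rot: [[-0.079, 0.737, -0.671], [0.997, 0.062, -0.05], [0.005, -0.673, -0.74]]
ft_force: [-0.6, 0.3, -2.1]
opening: 0.148
grip_force: 60.9
```

```bash
python3 - <<'E'
from h import *
s=status.get_state();print(np.round(s['qpos'],2),s['ft_force'])
Tp=np.array(s['tool_pos'])-HOME
print('tcp N,U,Y',Tp@N,Tp@U,Tp@RY)
E
```

```text
[ 0.08  0.89 -0.32  1.26  0.15  1.76 -0.17] [-0.55360988  0.25477538 -2.10264062]
tcp N,U,Y 32.890247897088145 3.4359235823261987 2.2955166146106305
```

move_arm([
  [[-2, 0, 4, 2.5, 0, 0], [-2, 0, 7, 2.5, 0, 0], [-2, 0, 7, 2.5, 0, 0], [-2, 0, 7, 2.5, 0, 0]],
])

```text
time_s: 6.35
tool_pos: [582.4, 20.6, 92.3]
eef_rot: [[-0.079, 0.709, -0.701], [0.997, 0.06, -0.053], [0.004, -0.703, -0.711]]
ft_force: [5.4, -0.3, -0.0]
opening: 0.143
grip_force: 61.6
```

move_arm([
  [[0, 0, 0, 0, 0, 0], [0, 0, 0, 0, 0, 0], [0, 0, 0, 0, 0, 0], [0, 0, 0, 0, 0, 0]],
], fingers=0.5)

```text
time_s: 6.85
tool_pos: [580.8, 20.5, 91.9]
eef_rot: [[-0.08, 0.705, -0.704], [0.997, 0.06, -0.053], [0.005, -0.706, -0.708]]
ft_force: [0.0, -0.3, -0.0]
opening: 0.499
grip_force: 0.0
```

move_arm([
  [[0, 0, -40, 0, 0, 0], [0, 0, -90, 0, 0, 0], [0, 0, -110, 0, 0, 0], [0, 0, -110, 0, 0, 0]],
])

```text
time_s: 7.35
tool_pos: [653.0, 26.5, 165.6]
eef_rot: [[-0.081, 0.713, -0.697], [0.997, 0.06, -0.053], [0.004, -0.699, -0.715]]
ft_force: [-0.7, -0.9, -0.4]
opening: 0.5
grip_force: 0.0
```

```bash
python3 - <<'E'
from h import *
img,P=cloud('wrist');save('w3',img)
q=P.reshape(-1,3);d=q-HOME
c=np.c_[d@RX,d@RY,d@N,d@U]
m=(abs(c[:,2]-4)<8)&(abs(c[:,3])<75)&(abs(c[:,1])<100)
k=c[m];M=np.c_[k[:,1],k[:,3],np.ones(len(k))];f=np.linalg.lstsq(M,k[:,2],rcond=None)[0]
print(len(k),f,np.percentile(k[:,3],[.5,99.5]),np.percentile(k[:,1],[.5,99.5]),cv2.minAreaRect(k[:,[1,3]].astype(np.float32)))
r=c[(abs(c[:,2]-28)<5)&(abs(c[:,3])<40)&(abs(c[:,1])<50)]
if len(r)>5: print('rib',cv2.minAreaRect(r[:,[1,3]].astype(np.float32)))
# box refinement from earlier clouds
for n in('top','side'):
  P=np.load(n+'.npz')['P'].reshape(-1,3)
  q=P[np.all((P>[370,180,117])&(P<[640,440,140]),1)]
  print(n,cv2.minAreaRect(q[:,:2].astype(np.float32)))
s=status.get_state();print(np.round(s['qpos'],2),s['tool_pos'])
E
```

```text
19046 [ 1.87115485e-03 -1.06667640e-02  5.43118615e+00] [-61.7020122   52.23676011] [-73.69399716  74.22750936] ((-0.5223770141601562, -4.541107177734375), (116.08146667480469, 150.21006774902344), 89.78589630126953)
rib ((-0.20961761474609375, -2.2838587760925293), (70.07766723632812, 13.438581466674805), 0.12177533656358719)
top ((493.27105712890625, 298.1557922363281), (174.56996154785156, 159.12594604492188), 78.36125946044922)
side ((493.679931640625, 298.35845947265625), (175.51490783691406, 159.06036376953125), 78.13552856445312)
[-0.17  0.96  0.16  0.96 -0.1   2.    0.05] [653.46903627  26.96042911 167.03592891]
```

View pics/w3.png

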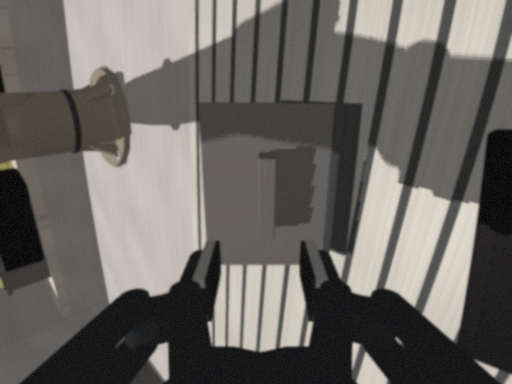

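The panel lies home on the rest, rib up (plate about (270,180), rib about (268,195)), within 3 mm of the nominal pose. With the hand free I look at the box channel from above.

```bash
python3 - <<'E'
from h import *
goto([600,290,270],frame([0,0,-1],yaw(78.2)))
E
```

```text
row [266.8, -94.1, -51.1, -43.9, 6.2, 15.7] n 4.6
```

move_arm([
  [[0, 0, -40, -8, 0, 0], [267, -94, -51, -43.9, 6.2, 15.7], [267, -94, -51, -43.9, 6.2, 15.7], [267, -94, -51, -43.9, 6.2, 15.7], [267, -94, -51, -43.9, 6.2, 15.7], [267, -94, -51, -43.9, 6.2, 15.7], [267, -94, -51, -43.9, 6.2, 15.7], [267, -94, -51, -43.9, 6.2, 15.7], [267, -94, -51, -43.9, 6.2, 15.7]],
])

```text
time_s: 8.52
tool_pos: [600.7, 286.6, 268.1]
eef_rot: [[0.209, 0.978, -0.004], [0.978, -0.209, -0.001], [-0.001, -0.004, -1.0]]
ft_force: [-0.0, -0.1, -0.3]
opening: 0.5
grip_force: 0.0
```

```bash
python3 - <<'E'
from h import *
np.set_printoptions(precision=1,suppress=True)
s=status.get_state();print(s['tool_pos'])
img,P=cloud('wrist');save('w4',img);np.savez('w4.npz',P=P,img=img)
q=P.reshape(-1,3);q=q[np.all((q>[350,150,-10])&(q<[680,450,150]),1)]
r=q[q[:,2]>120];print('rim',cv2.minAreaRect(r[:,:2].astype(np.float32)))
bx=yaw(-11.75);by=yaw(78.25)
X=q@bx;Y=q@by
m=abs(Y-np.median(r@by))<200
ymid=np.array([493.3,298.2,0])@by;print('ymid',ymid)
print('rim Y',np.percentile(r@by,[.5,99.5]))
# depth profile along x in mid section
m=abs(Y-ymid)<40
for x in range(int(X[m].min()),int(X[m].max()),2):
    k=m&(abs(X-x)<1)
    if 480<x<580 and k.sum()>5: print(x,k.sum(),np.percentile(q[k,2],[5,50,95]))
E
```

```text
[600.7 286.6 268.1]
rim ((495.47119140625, 297.42840576171875), (173.1801300048828, 158.63075256347656), 78.27623748779297)
ymid 392.4078357323524
rim Y [306.6 478.4]
481 89 [14.2 15.4 16.2]
483 96 [14.1 15.4 16.5]
485 85 [14.2 15.4 16.8]
487 99 [14.3 15.4 16.8]
489 87 [14.4 15.4 16.6]
491 93 [14.1 15.4 16.9]
493 90 [14.1 15.3 16.7]
495 95 [14.3 15.4 16.7]
497 90 [14.1 15.3 16.5]
499 93 [14.1 15.3 16.6]
501 90 [14.2 15.4 16.4]
503 97 [14.2 15.4 16.6]
505 122 [ 4.6 14.8 16.4]
507 83 [4.  5.3 6.4]
509 95 [4.2 5.4 6.6]
511 81 [4.1 5.3 6.4]
513 92 [4.1 5.3 6.7]
515 86 [4.4 5.4 6.7]
517 85 [4.2 5.3 6.6]
519 72 [ 4.1  5.8 16.2]
521 92 [15.5 16.9 18.3]
523 86 [17.8 18.8 20.3]
525 91 [19.2 20.8 21.9]
527 103 [19.6 21.4 22.7]
529 77 [-1.4  0.3 20.8]
531 116 [-1.6 -0.3  0.7]
533 57 [-1.7 -0.2  1. ]
535 116 [-1.4 -0.3  0.8]
537 57 [-1.7 -0.6  1.1]
539 116 [-1.3 -0.3  1.1]
541 58 [-1.5 -0.4  0.9]
543 100 [-1.6 -0.2  0.9]
545 73 [-1.5 -0.5  1.3]
547 93 [-1.7 -0.3  1.1]
549 81 [-1.5 -0.3  0.8]
551 89 [-1.3 -0.2  1.2]
553 84 [-1.6 -0.2  1. ]
555 88 [-1.5 -0.3  1.2]
557 84 [-1.4 -0.1  1.2]
559 87 [-1.5 -0.   1.2]
561 81 [-1.3  0.   1.3]
563 91 [-1.5 -0.3  0.9]
565 93 [-1.5 -0.1 28. ]
567 122 [-1.   0.6 39.7]
569 114 [-1.4  9.8 40.2]
571 115 [-0.9 33.4 39.8]
573 90 [-1.  38.4 40.1]
575 84 [ 1.2 38.6 40. ]
577 67 [ 3.2  6.1 40.3]
579 63 [ 3.3  4.5 39.5]
```

View pics/w4.png

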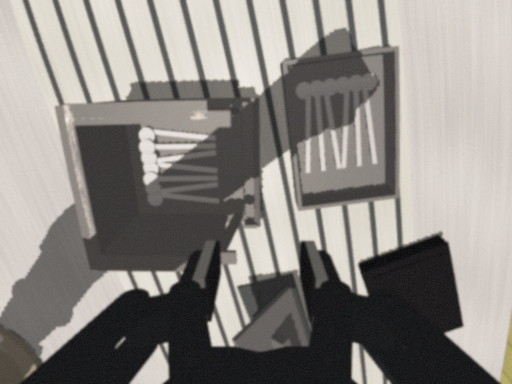

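The channel shows cleanly, a dark slot at about (240,160) between floor and guide. The depth profile puts its back at 505.7 and its front at 519.5 along the box's x, floor at 5–6 mm. The panel on the rest is at about (275,310). Next I go behind the rest for the upper edge.

```bash
cat >> h.py <<'E'
C=HOME+1.4*N-2.3*U
BX=yaw(-11.75);BY=yaw(78.25);BO=505.7*BX+392.3*BY
E
python3 - <<'E'
from h import *
goto(C+115*U,frame(-U,RY)); print(C,C+115*U)
E
```

```text
row [-291.4, -52.6, 116.0, -44.9, 6.5, -15.7] n 5.1
[568.86414776  19.19172832  71.3636039 ] [487.79754196  12.81164808 152.68088373]
```

move_arm([
  [[-291, -52, 50, -44.9, 6.5, -15.7], [-291, -52, 50, -44.9, 6.5, -15.7], [-291, -52, 50, -44.9, 6.5, -15.7], [-291, -52, 50, -44.9, 6.5, -15.7], [-291, -52, 50, -44.9, 6.5, -15.7], [-291, -52, 116, -44.9, 6.5, -15.7], [-291, -52, 116, -44.9, 6.5, -15.7], [-291, -52, 116, -44.9, 6.5, -15.7], [-291, -52, 116, -44.9, 6.5, -15.7]],
])

```text
time_s: 9.7
tool_pos: [532.1, 12.8, 173.5]
eef_rot: [[-0.081, 0.733, 0.675], [0.997, 0.057, 0.058], [0.004, 0.678, -0.735]]
ft_force: [0.8, -0.7, 0.3]
opening: 0.504
grip_force: 0.0
```

```bash
python3 - <<'E'
from h import *
s=status.get_state();print(np.round(s['qpos'],2),s['tool_pos'])
goto(C+115*U,frame(-U,RY),'hover');goto(C+39*U,frame(-U,RY),'grasp')
img,P=cloud('wrist')
q=P.reshape(-1,3);d=q-C
c=np.c_[d@RY,d@N,d@U]
k=c[(abs(c[:,1]-4)<6)&(abs(c[:,2]-48)<5)&(abs(c[:,0])<90)]
print(len(k),np.median(k,0))
k=c[(abs(c[:,1])<12)&(c[:,2]>30)&(c[:,2]<90)&(abs(c[:,0])<90)]
print(len(k),np.percentile(k,[1,50,99],axis=0))
E
```

```text
[-1.62 -0.26  1.41  2.46  1.73  0.28 -1.66] [532.14849469  12.77151832 173.50250815]
hover row [3.5, -46.6, -14.6, -2.3, -0.3, -0.1] n 0.8
grasp row [3.2, -43.5, 61.3, -2.3, -0.3, -0.1] n 1.2
615 [32.56487415  3.64017765 48.24354985]
3336 [[-21.38735959  -4.0436696   30.68018789]
 [ 33.19512942   2.63248428  53.96283024]
 [ 74.17299377   4.11332274  55.86345726]]
```

```bash
cat > kin.py <<'E'
import numpy as np
from scipy.spatial.transform import Rotation as Ro
from itertools import product
def fk(q,S,p):
    # p: d0,a?,lengths
    s1,s3,s5,s7=S; d1,a1,d3,a3,d5,a5,d7,a7,by,bt=p
    T=np.eye(3);x=np.array([0,0,d1],float)
    def step(ax,ang,off):
        nonlocal T,x
        T=T@Ro.from_euler(ax,ang).as_matrix(); x=x+T@np.array(off,float)
    step('z',s1*q[0]+by,[a1,0,0]); step('y',q[1],[0,0,d3]); step('z',s3*q[2],[a3,0,0]); step('y',q[3],[-a3,0,d5]) 
    step('z',s5*q[4],[a5,0,0]); step('y',q[5],[a7,0,d7]); step('z',s7*q[6]+bt,[0,0,0])
    return x,T
E
python3 - <<'E'
from h import *
from kin import *
from scipy.optimize import least_squares
s=status.get_state()
D=[([1.048,.398,.045,1.537,-.019,1.207,-.051],[267.3,-592.5,248.3],frame([0,0,-1],yaw(24.3))),
([.05,.96,-.31,1.01,.15,1.98,-.16],[637.7,23,149.4],np.array([[-0.076,0.701,-0.709],[0.997,0.055,-0.052],[0.003,-0.711,-0.703]])),
([.08,.89,-.32,1.26,.15,1.76,-.17],[586.8,22.9,97.7],np.array([[-0.079,0.737,-0.671],[0.997,0.062,-0.05],[0.005,-0.673,-0.74]])),
([-.17,.96,.16,.96,-.1,2.0,.05],[653.4,27,167],np.array([[-0.081,0.713,-0.697],[0.997,0.06,-0.053],[0.004,-0.699,-0.715]])),
(s['qpos'],s['tool_pos'],np.array(s['eef_rot']))]
best=[]
for S in product([1,-1],repeat=4):
  for bt in(0,np.pi/2,np.pi,-np.pi/2):
    def res(p):
        o=[]
        for q,x,R in D:
            X,T=fk(q,S,p);o+=list((X-np.array(x))/10)+list(20*(T-R).ravel())
        return o
    f=least_squares(res,[340,0,380,0,380,0,250,0,0,bt],loss='soft_l1')
    best.append((f.cost,S,f.x))
best.sort(key=lambda b:b[0])
for b in best[:2]: print(round(b[0],2),b[1],np.round(b[2],2).tolist())
c,S,p=best[0]
for q,x,R in D: X,T=fk(q,S,p);print(np.round(X-np.array(x),1),np.degrees(Ro.from_matrix(T.T@R).magnitude()).round(1))
E
```

```text
3.14 (-1, -1, -1, -1) [230.29, -12.5, 546.42, 5.68, 470.43, -21.54, 342.93, 0.63, -0.06, -155.56]
3.14 (-1, -1, -1, -1) [230.29, -12.5, 546.42, 5.68, 470.43, -21.54, 342.93, 0.63, -0.06, 1.52]
[ 5.9 -0.7 -1.4] 0.6
[-0.5  0.7  4.7] 2.4
[3.8 4.  1.8] 2.3
[-4.5  4.8 -5. ] 2.1
[-1.6 -1.7 -0.2] 2.3
```

```bash
cat >> kin.py <<'E'
S=(-1,-1,-1,-1);PR=[230.29,-12.5,546.42,5.68,470.43,-21.54,342.93,0.63,-0.06,1.52]
LO=np.array([-2.82,-.49,-1.37,0,-1.36,.23,-2.94]);HI=np.array([2.82,2.23,1.46,2.46,4.5,2,2.94])
from scipy.optimize import least_squares
def ik(x,R,n=30,seed=0,q0=None):
    rng=np.random.default_rng(seed);out=[]
    mid=(LO+HI)/2;h=(HI-LO)/2
    for i in range(n):
        st=rng.uniform(LO,HI) if q0 is None else np.clip(q0+rng.normal(0,.15,7),LO+.02,HI-.02)
        def res(q):
            X,T=fk(q,S,PR); m=np.maximum(0,abs(q-mid)-(h-.1))
            return np.r_[(X-x)/5,50*Ro.from_matrix(R.T@T).as_rotvec(),m*2]
        f=least_squares(res,st,bounds=(LO,HI),max_nfev=60)
        out.append((f.cost,f.x))
    out.sort(key=lambda o:o[0]);return out
E
python3 - <<'E'
from h import *
from kin import *
def tool(u,n,y,phi,flip):
    z=-u*np.cos(phi)+y*np.sin(phi); x=np.cross(n,z)*(1 if not flip else -1); return frame(z,x)
for phi in (0,20,-20,35,-35):
  for flip in (0,1):
    r=[]
    for dd in(39,95):
      R=tool(U,N,RY,np.radians(phi),flip); z=R[:,2]
      o=ik(C+41*U+z*2-(dd-39)*z,R,16); r.append((round(o[0][0],2),np.round(o[0][1],2).tolist()))
    print(phi,flip,r)
E
```

```text
0 0 [(np.float64(0.35), [-0.11, 0.19, 0.04, 2.46, 3.35, 0.28, 2.94]), (np.float64(21.02), [-0.7, 0.09, 0.69, 2.46, 4.15, 0.23, 2.15])]
0 1 [(np.float64(0.31), [0.06, 0.19, -0.13, 2.46, 3.27, 0.28, -0.1]), (np.float64(20.12), [-1.4, 0.18, 1.37, 2.46, 4.39, 0.23, -1.33])]
20 0 [(np.float64(0.01), [0.47, 0.29, -0.26, 2.42, 4.41, 0.55, 2.22]), (np.float64(0.98), [1.53, 0.41, -1.37, 2.46, -1.36, 0.24, 1.83])]
20 1 [(np.float64(0.01), [0.56, 0.29, -0.36, 2.42, 4.41, 0.53, -0.91]), (np.float64(0.98), [1.53, 0.41, -1.37, 2.46, -1.36, 0.24, -1.31])]
-20 0 [(np.float64(0.02), [-1.17, 0.36, 0.89, 2.45, 2.23, 0.33, -2.64]), (np.float64(2.48), [-0.44, 0.13, -0.01, 2.46, 1.69, 0.57, -2.05])]
-20 1 [(np.float64(0.02), [-1.17, 0.36, 0.89, 2.45, 2.23, 0.33, 0.51]), (np.float64(2.48), [-0.44, 0.13, -0.01, 2.46, 1.69, 0.57, 1.09])]
35 0 [(np.float64(0.0), [1.22, 0.62, -1.0, 2.34, -1.25, 0.42, 1.9]), (np.float64(0.0), [1.46, 0.6, -1.16, 2.35, -0.96, 0.47, 1.65])]
35 1 [(np.float64(0.0), [1.27, 0.66, -1.08, 2.34, -1.18, 0.36, -1.3]), (np.float64(0.0), [1.05, 0.39, -0.63, 2.33, -1.26, 0.75, -1.24])]
-35 0 [(np.float64(0.0), [-0.41, 0.4, -0.15, 2.36, 1.67, 0.92, -2.2]), (np.float64(0.0), [-0.5, 0.31, -0.17, 2.38, 1.52, 0.96, -2.11])]
-35 1 [(np.float64(0.0), [-0.67, 0.4, 0.14, 2.37, 1.65, 0.81, 0.94]), (np.float64(0.0), [-0.65, 0.31, -0.01, 2.38, 1.5, 0.91, 1.03])]
```

```bash
cat >> kin.py <<'E'
def tool(u,y,phi):
    from h import frame
    n=np.cross(y,u)*-1 if 0 else np.cross(u,y)*-1
    z=-u*np.cos(phi)+y*np.sin(phi); return frame(z,np.cross(n,z))
def tcp(c,u,y,phi,v,depth=14):  # c panel centre
    R=tool(u,y,phi); return c+(55-depth)*u+v*y+2*R[:,2],R
def boxpose(lean,x=None,dz=0):
    from h import BO,BX,BY,Z
    t=np.radians(lean);u=np.sin(t)*BX+np.cos(t)*Z
    if x is None: x=7
    c=BO+x*BX+(6+4*abs(np.sin(t))+dz)*Z+55*u
    return c,u,BY
E
python3 - <<'E'
from h import *
from kin import *
print(np.round(tool(U,RY,0)-frame(-U,RY),2).max())
for phi in (-25,-30,25,30):
  v=20*np.sign(phi); ph=np.radians(phi); q=None
  p,R=tcp(C,U,RY,ph,v)
  seq=[('pre',p-55*R[:,2],R),('grasp',p,R),('lift',p+60*Z,R)]
  for nm,a in(('hov',(12,7,70)),('ins',(12,7,0)),('home',(-8,3.65,0))):
    p,R=tcp(*boxpose(*a),ph,v);seq.append((nm,p,R))
  for nm,p,R in seq:
    o=ik(p,R,20 if q is None else 6,q0=q)
    q=o[0][1];print(phi,nm,np.round(o[0][0],2),np.round(q,2))
E
```

```text
0.0
-25 pre 0.68 [-0.46  0.17 -0.02  2.46  1.7   0.67 -2.09]
-25 grasp 0.01 [-0.52  0.3   0.16  2.44  1.96  0.61 -2.32]
-25 lift 0.0 [-0.36  0.15 -0.01  2.41  1.72  0.6  -2.  ]
-25 hov 0.0 [-0.56  0.71 -0.01  1.28  0.2   1.59 -0.76]
-25 ins 0.0 [-0.51  0.77 -0.09  1.34  0.25  1.49 -0.82]
-25 home 0.0 [-0.6   0.61 -0.13  1.63  0.49  1.21 -1.19]
-30 pre 0.01 [-0.49  0.23 -0.07  2.44  1.64  0.8  -2.13]
-30 grasp 0.01 [-0.46  0.34  0.01  2.41  1.82  0.75 -2.25]
-30 lift 0.0 [-0.37  0.2  -0.07  2.39  1.64  0.74 -1.99]
-30 hov 0.0 [-0.45  0.76 -0.25  1.24  0.38  1.69 -0.87]
-30 ins 0.0 [-0.49  0.81 -0.17  1.29  0.35  1.57 -0.88]
-30 home 0.0 [-0.54  0.66 -0.25  1.58  0.58  1.34 -1.27]
25 pre 0.07 [ 1.5   0.49 -1.35  2.46 -1.36  0.25  1.87]
25 grasp 6.32 [ 1.23  0.54 -1.15  2.38 -1.36  0.23  1.86]
25 lift 0.04 [ 1.4   0.42 -1.33  2.4  -1.36  0.27  1.76]
25 hov 0.0 [ 0.18  0.56 -0.66  1.67 -0.18  0.96 -0.54]
25 ins 0.0 [ 0.1   0.61 -0.55  1.73 -0.23  0.84 -0.44]
25 home 0.0 [-0.01  0.4  -0.48  2.03 -0.28  0.41 -0.34]
30 pre 0.01 [ 1.41  0.47 -1.16  2.42 -1.26  0.42  1.84]
30 grasp 0.59 [ 1.27  0.64 -1.18  2.38 -1.36  0.23  1.94]
30 lift 0.0 [ 1.35  0.44 -1.22  2.37 -1.26  0.38  1.72]
30 hov 0.0 [ 0.03  0.5  -0.39  1.71 -0.46  0.95 -0.29]
30 ins 0.0 [ 0.02  0.58 -0.38  1.77 -0.49  0.83 -0.22]
30 home 0.0 [-0.12  0.38 -0.3   2.06 -0.71  0.42  0.08]
```

```bash
python3 - <<'E'
from h import *
from kin import *
ph=np.radians(-30)
u=np.cos(np.radians(15))*Z-np.sin(np.radians(15))*RX
goto(np.array([560,60,260]),tool(u,RY,ph),'mid')
E
```

```text
mid row [44.8, 84.0, -43.8, 26.8, -29.8, -7.2] n 3.8
```

move_arm([
  [[45, 84, -44, 26.8, -29.8, -7.2], [45, 84, -44, 26.8, -29.8, -7.2], [45, 84, -44, 26.8, -29.8, -7.2], [45, 84, -44, 26.8, -29.8, -7.2], [45, 84, -44, 26.8, -29.8, -7.2], [45, 84, -44, 26.8, -29.8, -7.2]],
])

```text
time_s: 10.5
tool_pos: [561.0, 65.4, 262.0]
eef_rot: [[0.056, 0.963, 0.265], [0.871, 0.082, -0.484], [-0.488, 0.258, -0.834]]
ft_force: [1.0, -0.1, 1.4]
opening: 0.499
grip_force: 0.0
```

```bash
python3 - <<'E'
from h import *
from kin import *
s=status.get_state();print(np.round(s['qpos'],2),s['tool_pos'])
ph=np.radians(-30);p,R=tcp(C,U,RY,ph,-20)
goto(p-60*R[:,2],R,'pre')
E
```

```text
[-1.39  0.39  1.1   1.9   0.28  0.97 -0.47] [561.03425009  65.37853194 262.04262752]
pre row [21.5, -91.1, 110.5, -25.8, 0.1, 15.4] n 2.8
```

```bash
python3 - <<'E'
from h import *
from kin import *
q0=np.array(status.get_state()['qpos'])
ph=np.radians(-30);p,R=tcp(C,U,RY,ph,-20)
for d in(60,45,30,0):
  for c,q in sorted(ik(p-d*R[:,2],R,25,q0=q0),key=lambda o:o[0]>.1 and 1e3 or abs(o[1]-q0).max())[:2]: print(d,round(c,3),np.round(q,2))
E
```

```text
60 0.018 [-1.27  0.28  0.77  2.45  1.56  0.6  -2.11]
60 0.017 [-1.24  0.27  0.74  2.45  1.57  0.61 -2.11]
45 0.013 [-0.67  0.25  0.15  2.44  1.66  0.74 -2.15]
45 0.013 [-0.67  0.25  0.16  2.44  1.66  0.74 -2.15]
30 0.011 [-0.67  0.28  0.18  2.43  1.72  0.71 -2.19]
30 0.011 [-0.68  0.28  0.2   2.43  1.72  0.71 -2.19]
0 0.006 [-0.73  0.35  0.32  2.41  1.82  0.65 -2.28]
0 0.006 [-0.79  0.35  0.38  2.42  1.82  0.63 -2.28]
```

move_arm([
  [[0, 0, 0, 0, 0, 0], [0, 0, 0, 0, 0, 0], [0, 0, 0, 0, 0, 0], [0, 0, 0, 0, 0, 0]],
])

```text
time_s: 11.0
tool_pos: [559.1, 61.3, 263.7]
eef_rot: [[0.061, 0.962, 0.268], [0.874, 0.078, -0.48], [-0.482, 0.263, -0.836]]
ft_force: [0.1, 0.5, 1.7]
opening: 0.502
grip_force: 0.0
```

```bash
python3 - <<'E'
from h import *
print(np.round(status.get_state()['qpos'],2))
E
```

```text
[-1.4   0.38  1.11  1.91  0.28  0.97 -0.47]
```

move_arm([
  [[21, -91, 111, -25.8, 0, 15.4], [21, -91, 111, -25.8, 0, 15.4], [21, -91, 111, -25.8, 0, 15.4], [21, -91, 111, -25.8, 0, 15.4], [21, -91, 111, -25.8, 0, 15.4], [21, -91, 111, -25.8, 0, 15.4]],
])

```text
time_s: 11.75
tool_pos: [508.3, 21.8, 140.3]
eef_rot: [[0.29, 0.704, 0.648], [0.889, 0.053, -0.455], [-0.354, 0.708, -0.61]]
ft_force: [0.8, 0.0, 1.4]
opening: 0.5
grip_force: 0.0
```

```bash
python3 - <<'E'
from h import *
from kin import *
s=status.get_state();print(np.round(s['qpos'],2),s['tool_pos'])
ph=np.radians(-30);p,R=tcp(C,U,RY,ph,-20)
goto(p-60*R[:,2],R,'pre');goto(p,R,'grasp')
img,P=cloud('wrist');save('w5',img)
d=P.reshape(-1,3)-C;c=np.c_[d@RY,d@N,d@U]
k=c[(abs(c[:,1])<12)&(c[:,2]>20)&(c[:,2]<80)&(abs(c[:,0])<90)];print(len(k),np.percentile(k,[2,50,98],axis=0).round(1).tolist())
E
```

```text
[-1.62  0.65  1.23  2.45  1.36  0.23 -2.05] [508.32637996  21.77570146 140.32349412]
pre row [1.5, -6.2, -0.8, 0.0, 0.3, -0.2] n 0.1
grasp row [1.8, -6.3, 59.2, 0.0, 0.3, -0.2] n 1.0
3443 [[-63.6, -4.3, 23.5], [47.6, -0.1, 54.3], [75.0, 3.6, 55.4]]
```

View pics/w5.png

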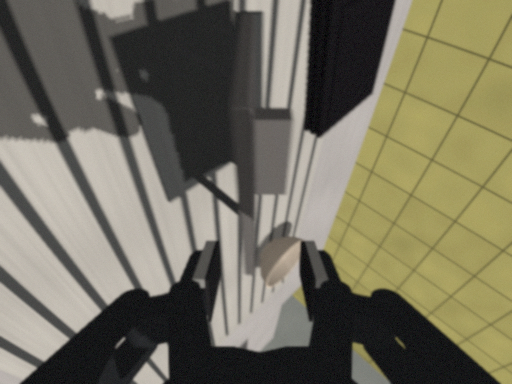

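The panel shows nearly edge-on between the fingers (edge column about 245, finger gap 215–305), 6 mm off centre. I go in along the tool axis.

move_arm([
  [[1.5, -6, 10, 0, 0.3, 0], [1.5, -6, 25, 0, 0.3, 0], [1.5, -6, 40, 0, 0.3, 0], [1.5, -6, 59, 0, 0.3, 0], [1.5, -6, 59, 0, 0.3, 0], [1.5, -6, 59, 0, 0.3, 0]],
])

```text
time_s: 12.55
tool_pos: [543.0, -4.9, 100.6]
eef_rot: [[0.288, 0.704, 0.649], [0.89, 0.053, -0.453], [-0.354, 0.708, -0.611]]
ft_force: [0.2, 0.8, 0.5]
opening: 0.502
grip_force: 0.0
```

```bash
python3 - <<'E'
from h import *
from kin import *
s=status.get_state();print(np.round(s['qpos'],2),s['tool_pos'])
ph=np.radians(-30);p,R=tcp(C,U,RY,ph,-20)
goto(p,R,'grasp')
E
```

```text
[-1.32  0.64  0.97  2.42  1.87  0.32 -2.54] [543.03387084  -4.94633393 100.56778599]
grasp row [1.4, -1.1, 0.3, 0.0, 0.2, -0.1] n 0.0
```

move_arm([
  [[0, -1, 0, 0, 0, 0], [0, -1, 0, 0, 0, 0], [0, -1, 0, 0, 0, 0], [0, -1, 0, 0, 0, 0], [0, -1, 0, 0, 0, 0], [0, -1, 0, 0, 0, 0]],
], fingers=1)

```text
time_s: 13.3
tool_pos: [542.2, -4.8, 99.7]
eef_rot: [[0.288, 0.704, 0.65], [0.89, 0.055, -0.453], [-0.354, 0.709, -0.61]]
ft_force: [-5.7, 3.0, 6.2]
opening: 0.087
grip_force: 58.5
```

```bash
python3 - <<'E'
from h import *
from kin import *
s=status.get_state();p0=np.array(s['tool_pos']);R0=np.array(s['eef_rot'])
# panel in tool frame, at grasp
Rp=np.c_[-U,RY,N]  # panel axes x(down),y,z
yt=R0[:,1]; print('tool y vs N deg',np.degrees(np.arccos(yt@N)))
np.savez('grasp.npz',t=R0.T@(C-p0),R=R0.T@Rp)
goto(p0+70*Z,R0,'lift')
def target(lean,x,dz):
    c,u,y=boxpose(lean,x,dz); n=np.cross(u,y)*-1
    Rpw=np.c_[-u,y,n]; g=np.load('grasp.npz'); R=Rpw@g['R'].T; return c-R@g['t'],R
p,R=target(12,10,90);goto(p,R,'hov');print(p)
E
```

```text
tool y vs N deg 0.12051278848907557
lift row [-24.8, 49.6, -42.7, 0.0, 0.0, 0.0] n 1.1
hov row [214.5, 118.5, -134.9, 57.1, -4.9, -14.4] n 5.5
[599.63043204 253.71774889 189.89648031]
```

move_arm([
  [[-11, 21, -18, 0, 0, 0], [-25, 50, -43, 0, 0, 0], [193, 161, -172, 57.1, -4.9, -14.4], [193, 161, -172, 57.1, -4.9, -14.4], [193, 161, -172, 57.1, -4.9, -14.4], [193, 161, -172, 57.1, -4.9, -14.4], [193, 161, -172, 57.1, -4.9, -14.4], [193, 161, -172, 57.1, -4.9, -14.4], [193, 161, -172, 57.1, -4.9, -14.4], [193, 161, -172, 57.1, -4.9, -14.4]],
])

```text
time_s: 14.55
tool_pos: [600.8, 254.3, 248.3]
eef_rot: [[0.074, 0.957, -0.281], [0.868, -0.2, -0.455], [-0.492, -0.21, -0.845]]
ft_force: [-1.2, -1.4, -3.1]
opening: 0.086
grip_force: 60.4
```

```bash
cat >> kin.py <<'E'
def target(lean,x,dz,dy=0):
    from h import BY
    c,u,y=boxpose(lean,x,dz); n=np.cross(u,y)*-1
    Rpw=np.c_[-u,y,n]; g=np.load('grasp.npz'); R=Rpw@g['R'].T; return c-R@g['t']+dy*BY,R
def panel():
    from h import status,BX,BY,BO,Z
    s=status.get_state();g=np.load('grasp.npz');R=np.array(s['eef_rot']);c=np.array(s['tool_pos'])+R@g['t']-BO;Rp=R@g['R']
    return np.round([c@BX,c@BY,c@Z],1),'lean',np.degrees(np.arcsin(-Rp[:,0]@BX)).round(1),'yaw',np.degrees(np.arcsin(Rp[:,1]@BX)).round(1),'roll',np.degrees(np.arcsin(Rp[:,1]@Z)).round(1)
E
python3 - <<'E'
from h import *
from kin import *
s=status.get_state();print(np.round(s['qpos'],2),s['tool_pos'],panel())
img,P=cloud('top');np.savez('t6.npz',P=P)
img2,P2=cloud('side');np.savez('s6.npz',P=P2);save('s6',cv2.resize(img2[150:384,160:420],(650,585)))
goto(*target(12,10,40),'hov40');goto(*target(12,9,15),'hov15')
E
```

```text
[-0.84  0.76  0.5   1.16 -0.01  1.76 -0.53] [600.80925828 254.3258873  248.32397491] (array([ 22.3,   0.8, 209.1]), 'lean', np.float64(12.2), 'yaw', np.float64(0.0), 'roll', np.float64(-0.0))
hov40 row [54.8, 21.0, 90.5, -0.2, 0.1, -0.1] n 1.7
hov15 row [67.3, 25.3, 111.8, -0.2, 0.1, -0.1] n 2.1
```

View pics/s6.png

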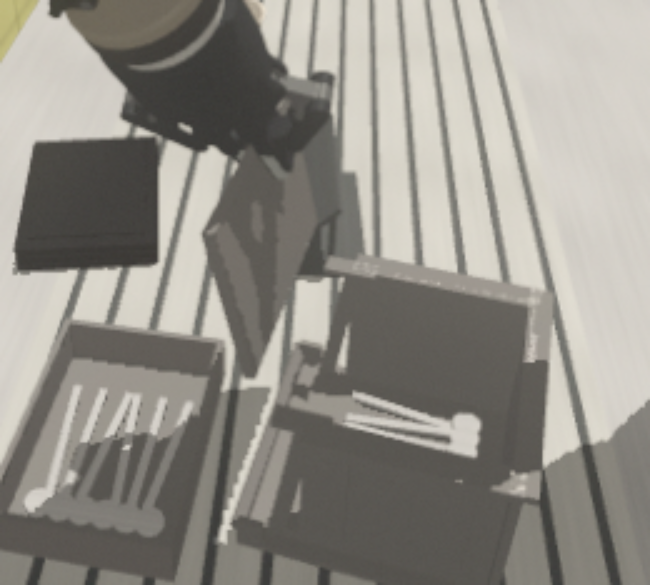

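The panel hangs above and in front of the channel, leaning outward with its rib side to the left (plate about (275,240), channel about (280,440)). I check it against the expected pose by depth while lowering.

```bash
cat > pchk.py <<'E'
from h import *
from kin import *
def chk(P):
    s=status.get_state();g=np.load('grasp.npz');R=np.array(s['eef_rot']);c=np.array(s['tool_pos'])+R@g['t'];Rp=R@g['R']
    d=(P.reshape(-1,3)-c)@Rp
    k=d[(abs(d[:,0])<70)&(abs(d[:,1])<90)&(abs(d[:,2])<9)]
    k=k[~np.isnan(k[:,0])]
    print(len(k),'x',np.percentile(k[:,0],[1,99]).round(1),'y',np.percentile(k[:,1],[1,99]).round(1),'z',np.percentile(k[:,2],[2,50,98]).round(1))
    f=k[(k[:,2]>1)&(abs(k[:,2]-4)<3)] 
    low=k[(k[:,0]>35)&(k[:,0]<52)];print(' low strip z',len(low),np.percentile(low[:,2],[5,50,95]).round(1))
    print(' plane',np.linalg.lstsq(np.c_[f[:,:2],np.ones(len(f))],f[:,2],rcond=None)[0].round(3) if len(f)>20 else '')
E
python3 - <<'E'
from pchk import *
chk(np.load('s6.npz')['P']);chk(np.load('t6.npz')['P']);chk(cloud('wrist')[1])
E
```

```text
2603 x [-62.8  54.3] y [-70.5  75.6] z [-6.8 -5.9  3.4]
 low strip z 367 [-6.7 -6.1 -1.9]
 plane [ 3.000e-03 -3.900e-02  4.255e+00]
496 x [-67.8  53.3] y [-72.4  51.9] z [-7.4 -5.5  7.4]
 low strip z 69 [-6.8 -6.2 -5. ]
 plane [-3.000e-03  3.200e-02  4.175e+00]
10662 x [-68.5  26.6] y [-59.3  74.9] z [-7.6  1.8  8. ]
 low strip z 1 [5.9 5.9 5.9]
 plane [ 1.000e-03 -3.000e-03  3.787e+00]
```

move_arm([
  [[27, 10, 45, 0, 0, 0], [55, 21, 90, 0, 0, 0], [55, 21, 90, 0, 0, 0], [55, 21, 90, 0, 0, 0], [55, 21, 90, 0, 0, 0]],
])

```text
time_s: 15.32
tool_pos: [600.4, 256.0, 145.8]
eef_rot: [[0.078, 0.959, -0.274], [0.868, -0.201, -0.454], [-0.49, -0.202, -0.848]]
ft_force: [-0.2, 0.6, -1.4]
opening: 0.086
grip_force: 60.3
```

```bash
python3 - <<'E'
from pchk import *
s=status.get_state();print(np.round(s['qpos'],2),panel())
chk(cloud('side')[1]);chk(cloud('wrist')[1])
goto(*target(12,8,12),'hov12');goto(*target(12,7,0),'ins')
E
```

```text
[-0.84  0.83  0.47  1.26 -0.04  1.59 -0.57] (array([ 21.9,   2.5, 106.6]), 'lean', np.float64(11.8), 'yaw', np.float64(0.1), 'roll', np.float64(0.2))
1934 x [-57.5  53.2] y [-70.4  75.4] z [-7.3 -6.3  1. ]
 low strip z 255 [-5.7 -5.  -2.3]
 plane [ 0.011 -0.052  4.958]
10732 x [-68.6  25.6] y [-59.2  75.3] z [-7.8  0.8  8.3]
 low strip z 2 [-2.3  1.2  4.6]
 plane [ 1.000e-03 -1.000e-02  3.718e+00]
hov12 row [14.5, 4.8, 29.5, 0.1, -0.2, -0.1] n 0.5
ins row [20.5, 6.2, 39.8, 0.1, -0.2, -0.1] n 0.7
```

move_arm([
  [[7, 2.4, 15, 0, 0, 0], [14.5, 5, 29.5, 0, 0, 0], [14.5, 5, 29.5, 0, 0, 0], [14.5, 5, 29.5, 0, 0, 0]],
])

```text
time_s: 15.92
tool_pos: [596.7, 253.6, 109.3]
eef_rot: [[0.076, 0.957, -0.278], [0.867, -0.201, -0.456], [-0.492, -0.207, -0.845]]
ft_force: [-0.1, -0.0, -1.6]
opening: 0.091
grip_force: 60.3
```

```bash
python3 - <<'E'
from pchk import *
print(panel());goto(*target(12,7,0),'ins')
E
```

```text
(array([18.6, -0.7, 70. ]), 'lean', np.float64(12.0), 'yaw', np.float64(0.1), 'roll', np.float64(-0.0))
ins row [5.3, 1.8, 7.6, -0.1, 0.0, -0.0] n 0.2
```

move_arm([
  [[2.5, 0.9, 4, 0, 0, 0], [5, 1.8, 7.5, 0, 0, 0], [5, 1.8, 7.5, 0, 0, 0], [5, 1.8, 7.5, 0, 0, 0]],
])

```text
time_s: 16.42
tool_pos: [596.8, 254.3, 100.4]
eef_rot: [[0.076, 0.958, -0.278], [0.867, -0.201, -0.455], [-0.492, -0.206, -0.846]]
ft_force: [-0.2, -0.7, -2.3]
opening: 0.081
grip_force: 60.4
```

```bash
python3 - <<'E'
from pchk import *
print(panel());goto(*target(12,7,0),'ins')
img,P=cloud('side');save('s7',cv2.resize(img[190:384,200:400],(600,582)));chk(P)
for a in((6,6,.5),(0,4.8,.5),(-5,4,.5),(-8.5,3.65,0.3)):goto(*target(*a),str(a))
E
```

```text
(array([18.6, -0. , 61.2]), 'lean', np.float64(12.0), 'yaw', np.float64(0.1), 'roll', np.float64(-0.0))
ins row [0.3, 0.0, 0.5, -0.1, -0.0, -0.1] n 0.0
1925 x [-55.2  62.1] y [-78.5  87.3] z [-7.5 -5.3  6.1]
 low strip z 346 [-6.7 -4.9  6.6]
 plane [ 0.05  -0.065  7.147]
(6, 6, 0.5) row [0.6, -11.0, 1.1, -5.2, -0.0, 3.0] n 0.6
(0, 4.8, 0.5) row [1.7, -21.9, 3.0, -10.4, -0.0, 6.0] n 1.1
(-5, 4, 0.5) row [2.6, -30.8, 4.7, -14.8, 0.0, 8.5] n 1.6
(-8.5, 3.65, 0.3) row [3.6, -36.6, 6.3, -17.8, 0.0, 10.2] n 1.9
```

View pics/s7.png

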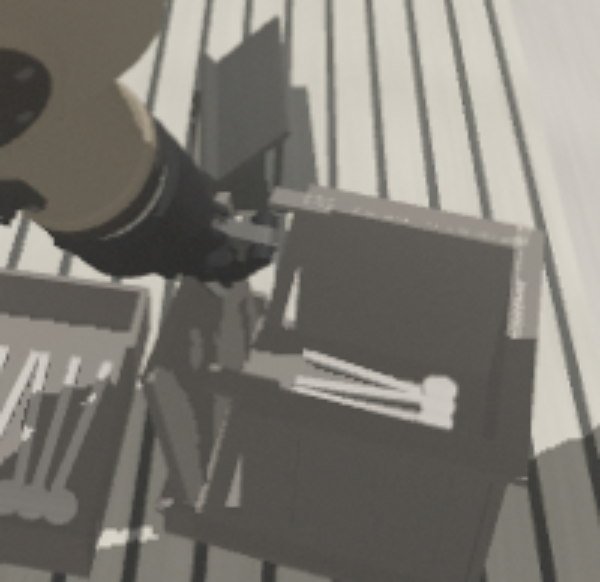

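The panel stands in the channel leaning outward (lower edge at about (180,430), top clear of the ears), with no contact force. Now the swing.

move_arm([
  [[0.6, -11, 1.1, -5.2, 0, 3], [1.7, -22, 3, -10.4, 0, 6], [1.7, -22, 3, -10.4, 0, 6], [1.7, -22, 3, -10.4, 0, 6]],
])

```text
time_s: 16.98
tool_pos: [575.2, 258.9, 101.9]
eef_rot: [[0.178, 0.979, -0.103], [0.846, -0.206, -0.492], [-0.502, 0.0, -0.865]]
ft_force: [0.0, 0.6, -1.5]
opening: 0.085
grip_force: 60.5
```

```bash
python3 - <<'E'
from pchk import *
print(panel(),np.round(status.get_state()['qpos'],2))
for a in((-5,4,.3),(-8.5,3.65,0)):goto(*target(*a),str(a))
E
```

```text
(array([ 4.7,  0.1, 61.7]), 'lean', np.float64(0.1), 'yaw', np.float64(0.1), 'roll', np.float64(0.0)) [-0.99  0.79  0.53  1.47  0.02  1.33 -0.74]
(-5, 4, 0.3) row [0.2, -9.1, 0.4, -4.5, -0.0, 2.5] n 0.5
(-8.5, 3.65, 0) row [0.5, -15.2, 1.1, -7.5, -0.0, 4.2] n 0.8
```

move_arm([
  [[0.2, -5, 0.4, -2.5, 0, 1.4], [0.2, -9, 0.4, -4.5, 0, 2.5], [0.5, -12, 0.8, -6, 0, 3.4], [0.5, -15, 1, -7.5, 0, 4.2], [0.5, -15, 1, -7.5, 0, 4.2], [0.5, -15, 1, -7.5, 0, 4.2]],
])

```text
time_s: 17.73
tool_pos: [561.8, 261.3, 100.9]
eef_rot: [[0.25, 0.968, 0.029], [0.831, -0.199, -0.519], [-0.497, 0.154, -0.854]]
ft_force: [5.5, -1.4, -3.4]
opening: 0.083
grip_force: 60.5
```

```bash
python3 - <<'E'
from pchk import *
print(panel())
for a in((-8.5,3.65,0),(-8,3.65,-.5)):goto(*target(*a),str(a))
E
```

```text
(array([-2.8, -0.3, 61.2]), 'lean', np.float64(-8.8), 'yaw', np.float64(-0.1), 'roll', np.float64(-0.0))
(-8.5, 3.65, 0) row [0.2, -1.6, -0.2, 0.3, -0.0, -0.0] n 0.0
(-8, 3.65, -0.5) row [0.5, -0.8, 0.3, 0.7, -0.0, -0.3] n 0.1
```

Light contact with the walls, panel at home and leaning back. I release and retreat.

move_arm([
  [[0, 0, 0, 0, 0, 0], [0, 0, 0, 0, 0, 0], [0, 0, 0, 0, 0, 0], [0, 0, 0, 0, 0, 0]],
], fingers=0.6)

```text
time_s: 18.23
tool_pos: [560.1, 262.0, 100.4]
eef_rot: [[0.249, 0.968, 0.026], [0.831, -0.2, -0.519], [-0.497, 0.151, -0.855]]
ft_force: [-0.4, 0.2, 0.1]
opening: 0.403
grip_force: 0.0
```

move_arm([
  [[0, 0, -15, 0, 0, 0], [0, 0, -40, 0, 0, 0], [0, 0, -80, 0, 0, 0], [0, 0, -130, 0, 0, 0], [0, 0, -130, 0, 0, 0], [0, 0, -130, 0, 0, 0]],
])

```text
time_s: 18.98
tool_pos: [556.7, 329.2, 211.6]
eef_rot: [[0.249, 0.968, 0.026], [0.831, -0.2, -0.519], [-0.497, 0.151, -0.855]]
ft_force: [0.9, -0.4, -0.2]
opening: 0.399
grip_force: 0.0
```

```bash
python3 - <<'E'
from h import *
img,P=cloud('side');save('s8',cv2.resize(img[190:384,200:400],(600,582)))
img2,P2=cloud('wrist')
for p in(P,P2):
  d=p.reshape(-1,3)-BO;c=np.c_[d@BX,d@BY,d[:,2]]
  k=c[(abs(c[:,1])<72)&(c[:,2]>30)&(c[:,2]<114)&(c[:,0]>-25)&(c[:,0]<30)]
  print('face pts',len(k))
  for z in(35,45,85,95,105,112):
    m=abs(k[:,2]-z)<4;print(z,m.sum(),np.percentile(k[m,0],[5,50,95]).round(1) if m.sum() else '')
  t=c[(abs(c[:,1])<85)&(c[:,2]>106)&(c[:,2]<119)&(c[:,0]>-30)&(c[:,0]<10)];print('top',len(t),np.percentile(t,[2,98],axis=0).round(1).tolist() if len(t) else '')
E
```

```text
face pts 691
35 26 [-24.  -11.3  -4.5]
45 24 [-22.6 -13.6  -6.4]
85 22 [-24.6 -17.4 -12.4]
95 5 [-18.3 -13.8 -13.1]
105 4 [-15.9 -15.5 -14.9]
112 114 [-16.6 -14.   -9.3]
top 251 [[-18.5, -39.0, 107.6], [-9.1, 74.6, 116.0]]
face pts 2447
35 61 [-24.1 -12.3  -5.3]
45 73 [-24.2 -12.7  -5.8]
85 88 [-24.3 -17.7 -11.2]
95 82 [-24.3 -18.2 -12.4]
105 76 [-24.2 -19.3 -14. ]
112 300 [-22.  -13.9  -8.5]
top 1389 [[-27.4, -67.6, 107.0], [-7.0, 74.1, 116.6]]
```

View pics/s8.png

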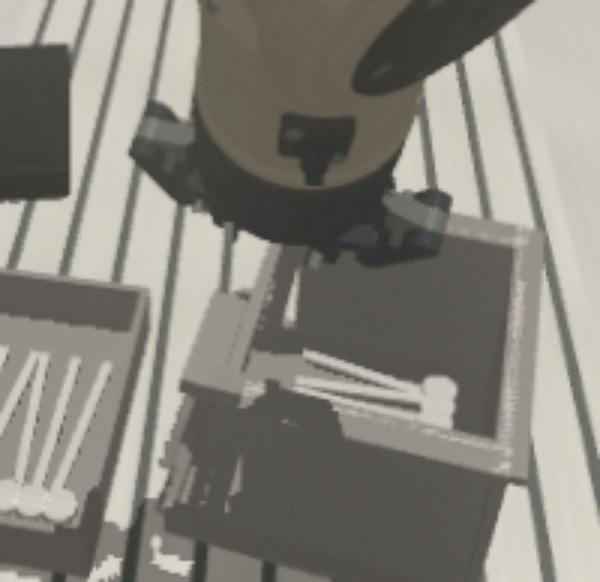

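The panel stands in the channel (top edge about (250,330)), under the ears and leaning back. Depth puts its top edge at x −16…−9 and z 116 in the box frame, as expected at home, and the hand is clear.

```bash
python3 -c "
from rig import job;print(job.close_job())"
```

```text
the job is handed in; nothing more can be done
None
```

The panel is fitted in the box's channel, under the ears and leaning back on the side walls; it was released with the hand clear and the job handed in at about 19 s, though no verdict came back.

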